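# Secure the wafer carrier and set the inspection tilt

### The job

Get the wafer ready for oblique viewing on the tilting stage. First, with the stage still level, swing the steel retaining bar down across the front of the wafer carrier until it rests fully in its catch; then move the hand lever with the yellow ball knob until its pointer stands over the red index clip on the scale, and leave it there. Leave the red clip and the things round the stand as they are.

Things in the scene. Friction and masses are not known exactly. Their poses are not given: they have to be found in the camera images.
- tilt_stand: fixed tilting inspection stand: white base 176 x 180 mm, two white cheeks, an upright quadrant with aluminium rim (radius 68 mm) on its right. Origin on the worktop under its middle; x points away from the operator (front = -x), y left, z up. Tilt axis along y at x = -35, z = 55 mm. Stage plate (128 x 120 x 7 mm) and hand lever are one rigid part; plate top at z = 55 mm when level
- stage (a joint): tilt of the stage and its lever, rad: 0 = plate level on its rests (the start), grows as the lever is pulled to the front (-x of the stand) and the plate's rear edge rises; upper stop 0.88. Friction (0.5 N m) holds it wherever it is left
- lever_knob (a point): centre of the yellow ball knob (32 mm diameter) on the hand lever, a 9 mm steel rod; knob centre 122 mm from the tilt axis, in the plane y = -107 mm of the stand. At tilt t the lever leans 0.61 - t rad to the rear (+x) from the vertical; with the stage level the knob centre is 155 mm above the worktop
- tilt_axis (a point): point of the tilt axis in the lever's plane (x = -35, y = -107, z = 55 mm of the stand); the knob moves on a circle of 122 mm radius about it, in the stand's x-z plane. Its axes are those of the stand
- lever_pointer (a point): tip of the thin white pointer that sticks out from the lever over the quadrant's rim, 76 mm from the tilt axis; turns with the stage, its axes equal the stand's axes when the stage is level
- red_index (a point): the red index clip on the quadrant's rim (10 mm wide along the rim, its top 70.5 mm from the tilt axis), the commanded setting; its axes are turned about the tilt axis by the value of joint index_clip
- index_clip (a joint): where the red clip sits, in rad of stage tilt: the pointer is over its middle when joint stage equals this value (0.38 to 0.75). Held by friction; not to be moved
- retainer (a joint): opening of the steel retaining bar, rad: 0 = fully down in its catch, 1.57 = upright, 1.9 = fully open, leaning left (+y of the stand). Bar of 10 x 10 mm section, 114 mm long from its pin, with a 12 mm flange that reaches over the carrier's front edge; swings in the stand's y-z plane. A stiff hinge (0.06 N m) holds it where it is left
- bar_hinge (a point): the bar's hinge pin, at the front left corner of the stage plate: in the stand's frame x = -66 mm, y = +57 mm, z = 61 mm while the stage is level. Its axes are the stage's
- bar_pad (a point): middle of the yellow ribbed thumb pad (28 mm long) on the bar's outer face (its upper face when shut), 85 mm from the hinge pin; with the bar shut it is 68 mm above the worktop
- catch (a point): the dark steel fork at the front right corner of the stage plate, 110 mm from the hinge pin, in which the free end of the bar rests when shut; its prongs stand 14 mm above the plate
- nest (a point): middle of the carrier's seat on the stage plate's top face; turns with the stage. The seat has 5 mm lips at the rear and both sides, and is open at the front, where the bar closes it
- carrier: loose square black carrier plate, 100 x 100 x 6 mm, 0.12 kg, with a violet-grey 76 mm wafer on top; it lies in the seat of the stage from the start. Origin at the centre of its underside
- mouse: loose black computer mouse, 100 x 55 x 39 mm, on the worktop; origin under its middle (bystander)
- loupe: loose loupe with a black ring, 41 mm wide, 42 mm tall; origin under its middle (bystander)
- air_blower: loose red rubber air blower, 54 mm wide, 128 mm tall, standing; origin under its middle (bystander)
- specimen_pot: loose white screw-lid pot, 47 mm wide, 43 mm tall; origin under its middle (bystander)
- wafer_box_3: loose flat round white wafer box, 59 mm wide, 14 mm tall; origin under its middle (bystander)
Mind the look-alikes: they are no part of the job. There is more than one size of the carrier; the one meant has the size given above.

How it is judged:
On the way:
1. the retaining bar rests in its catch (less than 0.06 rad open) while the stage is still level (tilt under 0.12 rad) and the carrier is in its seat (value of joint retainer below 0.06 rad and value of joint stage below 0.12 rad and distance between carrier and nest below 0.008 m), for 0.2 s.
At the end, for the whole second after the job is handed in: The retaining bar is down in its catch (less than 0.06 rad open), the lever's pointer stands over the red index clip (within 0.07 rad, about 4 degrees, of its middle, i.e. within the clip's width), the stage is at rest, and the carrier still lies in its seat on the stage (within 8 mm), at rest (value of joint retainer below 0.06 rad and angle between the x axis of lever_pointer and the x axis of red_index, either way round below 0.07 rad and velocity of joint stage between -0.05 and 0.05 rad/s and distance between carrier and nest below 0.008 m and linear speed of carrier below 0.02 m/s); the robot touches nothing.
It fails at once if the stage is tilted (over 0.2 rad) while the bar is not shut (over 0.15 rad open) (value of joint stage above 0.2 rad and value of joint retainer above 0.15 rad).
It fails at once if the red index clip is moved more than 4 mm (distance of red_index from where it was at the start of the episode above 0.004 m).
It fails at once if a bystander (mouse, loupe, blower, pot, wafer box) is moved more than 30 mm (distance of any of mouse, loupe, air_blower, specimen_pot, wafer_box_3 from where it was at the start of the episode above 0.03 m).
It also fails if it takes over 58 s, if anything falls off the work surface, if the arm or the gripper's body presses on something with over 40 N, if the wrist force passes 120 N, or if a joint passes its speed limit or range.

### The arm

A 7-joint arm with a two-finger parallel gripper is mounted at the origin on a cart in front of the work surface, level with it; the furniture and walls round the work are solid. World frame = base frame: x ahead of the robot, y to its left, z up, the work surface at z = 0. Lengths are in m, angles in rad, forces in N, time in s.
With the tool pointing down it reaches from about 0.425 to 0.975 m from the base axis. Payload 16.7 kg.
Tool frame: the origin (TCP) lies at the very end of the fingers, on their centre line; the grasp point (between the pads) lies 19 mm behind it; x points along the fingers, z is the direction in which the jaws open and shut, and the axes are right-handed (so a half turn about x gives the same grasp; the last joint's range is limited). The gripper opens to 85 mm and grips with 20 to 120 N. Pads are 22 mm wide; open, the fingers measure 114 mm over their backs; the gripper's body (76 mm by 85 mm) begins 54 mm behind the grasp point. The pads swing forward as they close: fully open they stand 13 mm farther back than shut.
Start: joints at [-1.379, 0.426, 0.074, 1.606, -0.034, 1.111, -0.067], TCP at [0.226, 0.636, 0.231] pointing down, gripper open.
Joint ranges: [-2.85, 2.85], [-0.5, 2.14], [-1.23, 1.37], [0.21, 2.46], [-1.02, 4.16], [0.16, 2.05], [-2.73, 2.73]. Speed limits (rad/s): [1.89, 1.89, 2.39, 2.39, 3.01, 3.01, 3.01].

### API

Orientations are given as a rotation vector (axis times angle).
In Python, from bench import telemetry, eyes, arm gives the robot as it stands. The module is installed in compiled form; this text tells all that it offers.
- The arm moves only by the tool step_arm, never from a script. Its argument "plan" is a list of rows, each an object with "xyz": the shift along the tool's x, y, z in m, a list of three; "delta_rot": the turn, a rotation vector about the tool's x, y, z in rad, a list of three. In form: [{"xyz": [x, y, z], "delta_rot": [rx, ry, rz]}, ...]. A call has 1 to 12 rows; each row shifts and turns the commanded pose from where the row before left it, along the tool's axes as they then stand; what a row does not reach is not made up. A row lasts 1/8 s, in which the tool goes at most 62.5 mm and 10.7 degrees, less where a joint would pass 70% of its speed; a pose out of reach is approached as far as the arm can. A call is refused whole if a number of a shift passes 0.0625 or a number of a turn 0.188, either way. A call with a gripper value outside its range is refused whole. "gripper" is the opening in per cent of the stroke, from 0 (shut) to 100 (fully open), set as the call begins (left out, the last holds). The fingers move at their own pace and stop on an object; the grip force is fixed at half the most. Time passes only in rows, so rows that do not move let the fingers close. It gives the time, the measured TCP pose, the force and the opening at its end, in the units of the state.
- telemetry.sense(): the state, without advancing time (a new reading comes with each control period).
- eyes.read_camera(name): name is "side" or "top"; returns the picture (400x640x3 uint8, blue, green, red); there is no depth.
- eyes.camera_info(name): a dict with "vertical_fov" (degrees; the focal length in pixels is half the picture's height over the tangent of half this angle, whatever the lens; pixels are square), "cx", "cy" (the principal point, pixels), "k1" (the pictures are not rectified: a ray, as slopes to the right and down, at radius r is drawn at 1 + k1 r^2 times it, then the intrinsics apply), "T" (4x4, takes a point from camera to world coordinates). Camera axes: x right, y up, looking along -z (the intrinsics and any distortion apply to the point x, -y, -z); pixel columns grow to the right and rows downward; lengths in m; the calibration is good to about 2 mm. A picture is of the moment at which its call begins. camera_info takes no time and is no camera call.
- arm.finish_job(): hands the job in, once; it reports no verdict.
The state is a dict: "clock": time; "joint_pos": joint angles; "qd": joint speeds; "joint_torque": joint torques, N m; "eef_pos": TCP position; "orientation": TCP orientation; "wrist_force": force on the tool from outside, world axes, zero at the start; "ft_torque": the same for the moment, N m; "gripper_width": finger opening in m.
Only numpy, scipy, OpenCV 4.12 (cv2) and the standard library are available. Lean on these libraries where they do the work, as an engineer would, in place of code of your own. Each camera call takes 0.05 s, during which the arm holds its last target. There are 200 camera calls.

## Working session

There is one attempt and no reset: what is moved stays moved. The work goes in short steps, Python scripts to look and compute and a tool call to move; the robot and the scene stay as the last step left them, time stands still between calls to the robot, and variables do not carry over. Pictures are saved under pics/ and viewed, about 8 in all and at most 12, crops included, and the job is handed in when it is done.

Besides the shell and the picture viewer there is one more tool, called after ">>>" as name(argument=value, ...), one argument or row to a line, values as JSON. step_arm: Moves the arm, as the interface text tells. Its arguments: {"type":"object","properties":{"plan":{"type":"array","items":{"type":"object","properties":{"xyz":{"type":"array","items":{"type":"number"}},"delta_rot":{"type":"array","items":{"type":"number"}}}}},"gripper":{"type":"number"}},"required":["plan"]}

```bash
mkdir -p pics; cat > h.py <<'E'
import numpy as np, cv2
from bench import telemetry, eyes, arm
from scipy.spatial.transform import Rotation as R
def K(n):
    c=eyes.camera_info(n); f=200/np.tan(np.radians(c["vertical_fov"])/2); return c,f,np.array(c["T"])
def proj(n,P):
    c,f,T=K(n); P=np.atleast_2d(P); q=(P-T[:3,3])@T[:3,:3]
    s=np.c_[q[:,0]/-q[:,2],-q[:,1]/-q[:,2]]; r2=(s**2).sum(1,keepdims=True); s=s*(1+c["k1"]*r2)
    return s*f+[c["cx"],c["cy"]]
def ray(n,uv):
    c,f,T=K(n); d=(np.array(uv,float)-[c["cx"],c["cy"]])/f; s=d.copy()
    for _ in range(20): s=d/(1+c["k1"]*(s@s))
    v=T[:3,:3]@np.array([s[0],-s[1],-1]); return T[:3,3],v
def atz(n,uv,z):
    o,v=ray(n,uv); return o+v*(z-o[2])/v[2]
def snap(n,fn):
    im=eyes.read_camera(n); cv2.imwrite("pics/"+fn,im); return im
E
python3 - <<'E'
from h import *
for n in("side","top"):
    snap(n,n+"0.png"); c=eyes.camera_info(n); print(n,c["vertical_fov"],c["cx"],c["cy"],c["k1"]);print(np.round(c["T"],3))
s=telemetry.sense(); print(s); print(R.from_rotvec(s["orientation"]).as_matrix().round(3))
E
```

```text
side 57.42992162202203 314.288568147244 198.8361600572133 -0.08141189094048719
[[ 0.971  0.106 -0.214  0.373]
 [-0.239  0.435 -0.868 -0.739]
 [ 0.001  0.894  0.447  0.517]
 [ 0.     0.     0.     1.   ]]
top 53.84465677897551 315.53859483604117 204.88586452592236 0.01892223013123064
[[-0.019  0.998 -0.053  0.511]
 [-1.    -0.02  -0.005  0.04 ]
 [-0.006  0.053  0.999  0.981]
 [ 0.     0.     0.     1.   ]]
{'clock': 0.1, 'joint_pos': array([-1.37852341,  0.4266532 ,  0.07388488,  1.606574  , -0.03411391,
        1.1108059 , -0.06705372]), 'qd': array([-0.00024885, -0.00040608, -0.00034765,  0.00027096,  0.00089609,
       -0.0013971 , -0.00012806]), 'joint_torque': array([ 9.22333100e-03, -9.51529098e+01,  3.77186581e+00, -4.64403749e+01,
        1.96153246e-02,  6.45046865e-03,  8.60314913e-05]), 'eef_pos': array([0.22614339, 0.63558024, 0.23067874]), 'orientation': array([-0.95458088,  1.35266952,  0.95334618]), 'wrist_force': array([-0.14116448, -0.08553552,  0.56090337]), 'ft_torque': array([-0.00046583,  0.04832056, -0.01242158]), 'gripper_width': 0.08553372109635965}
[[-0.    -0.942  0.335]
 [-0.001  0.335  0.942]
 [-1.    -0.    -0.001]]
```

View pics/side0.png

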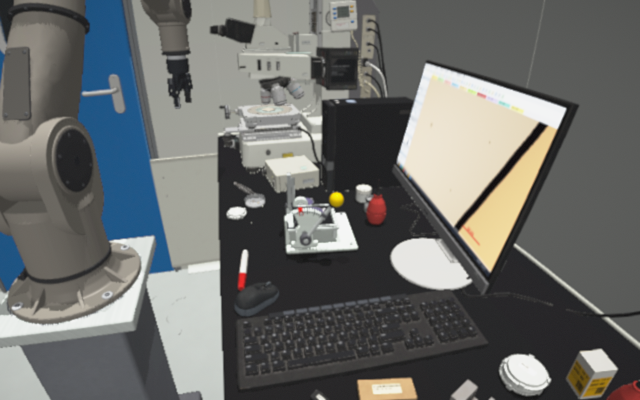

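View pics/top0.png

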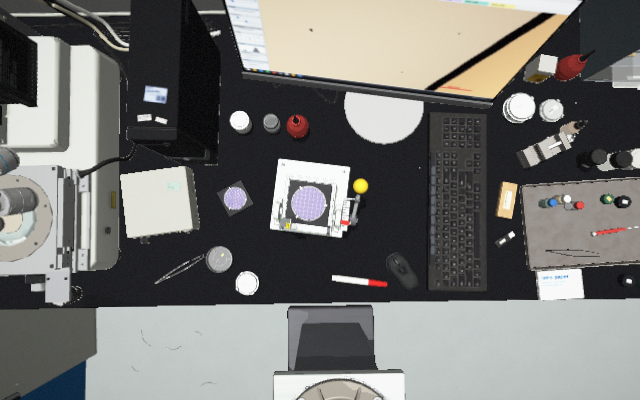

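Top view: the stand is at about (311,198), the yellow knob at (361,186) and the carrier with wafer at (308,202). The loose wafer at (235,198) is smaller and off the stand, so it is a look-alike. I'll confirm in an enlarged crop.

```bash
python3 - <<'E'
import cv2,numpy as np
t=cv2.imread("pics/top0.png")[150:250,210:385]; s=cv2.imread("pics/side0.png")[165:265,225:400]
cv2.imwrite("pics/c0.png",np.vstack([cv2.resize(a,None,fx=4,fy=3,interpolation=cv2.INTER_CUBIC) if 0 else cv2.resize(a,None,fx=3,fy=3,interpolation=cv2.INTER_CUBIC) for a in(t,s)])[:600])
E
```

```text
(no output)
```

View pics/c0.png

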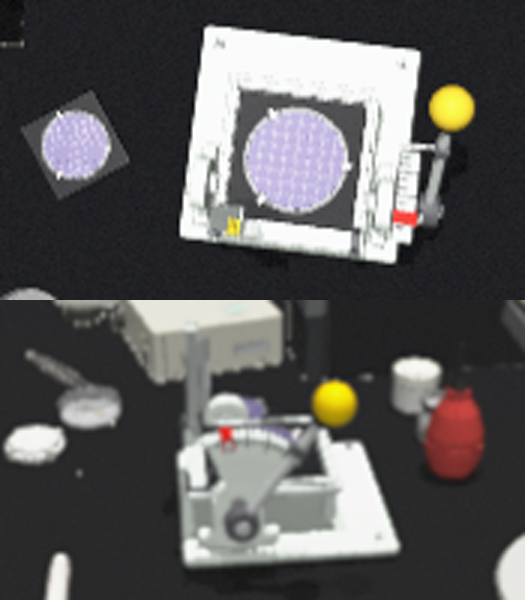

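```bash
cat > fit.py <<'E'
from h import *
from scipy.optimize import least_squares
def blob(im,lo,hi,box):
    x0,y0,x1,y1=box; m=cv2.inRange(cv2.cvtColor(im,cv2.COLOR_BGR2HSV)[y0:y1,x0:x1],lo,hi)
    n,l,st,c=cv2.connectedComponentsWithStats(m); i=1+np.argmax(st[1:,4]); return c[i]+[x0,y0],st[i,4]
def W(p,q): return np.r_[p[:2],0]+R.from_euler('z',p[2]).apply(q)
if __name__=="__main__":
    t=cv2.imread("pics/top0.png"); s=cv2.imread("pics/side0.png")
    Y=((20,120,100),(35,255,255)); Rd=((0,150,100),(8,255,255))
    kt=blob(t,*Y,(350,170,380,200)); ks=blob(s,*Y,(325,185,350,212))
    ct=blob(t,*Rd,(335,210,355,232)); cs=blob(s,*Rd,(290,200,310,218)); pt=blob(t,*Y,(275,210,300,235))
    print(kt,ks,ct,cs,pt)
    C=np.array([[208,27],[420,52],[398,263],[181,240]])/3+[210,150]-1/3
    def knob(t): return np.array([-.035+.122*np.sin(.61-t),-.107,.055+.122*np.cos(.61-t)])
    def res(p):
        b=W(p,[[.088,.09,p[3]],[.088,-.09,p[3]],[-.088,-.09,p[3]],[-.088,.09,p[3]]])
        k=W(p,[knob(0)])
        return np.r_[(proj("top",b)-C).ravel(),(proj("top",k)-kt[0]).ravel()*2,(proj("side",k)-ks[0]).ravel()*2,(p[3]-.012)*100]
    f=least_squares(res,[.51,.04,0,.012]); p=f.x; print(p,f.fun.round(1)); np.save("p.npy",p)
    def rc(q):
        P=W(p,[[-.035+.069*np.sin(.61-q[0]),q[1],.055+.069*np.cos(.61-q[0])]])
        return np.r_[(proj("top",P)-ct[0]).ravel(),(proj("side",P)-cs[0]).ravel()]
    g=least_squares(rc,[.5,-.09]); print(g.x,g.fun.round(2))
    def rb(q):
        a=q[0]; P=W(p,[[-.066,.057-.085*np.cos(a)+.007*np.sin(a),.061+.085*np.sin(a)+.007*np.cos(a)]])
        return (proj("top",P)-pt[0]).ravel()
    g=least_squares(rb,[1.5]); print(g.x,g.fun.round(2))
    for a in (1.4,1.57,1.7,1.9):
        P=W(p,[[-.066,.057-.114*np.cos(a),.061+.114*np.sin(a)]]); print(a,proj("side",P),proj("top",P))
E
python3 fit.py
```

```text
(array([360.03157895, 185.57368421]), np.int32(190)) (array([336.       , 198.7311828]), np.int32(186)) (array([344.76666667, 222.3       ]), np.int32(30)) (array([299.75, 209.25]), np.int32(12)) (array([287.5, 225. ]), np.int32(20))
[ 0.57579655  0.06052345 -0.15268882  0.01297796] [-1.   0.7  0.4  2.  -1.5  2.4 -1.9  0.3  0.6 -0.8  1.8  1.5  0.1]
[ 0.77774478 -0.0865848 ] [-0.08  0.09  0.13  0.14]
[1.22116374] [ 0.16 -1.18]
1.4 [[289.19096955 168.899671  ]] [[284.99846777 223.5506644 ]]
1.57 [[288.96788213 165.50347215]] [[275.59523775 222.29319271]]
1.7 [[288.82760612 163.780252  ]] [[268.50182067 221.33865115]]
1.9 [[288.66651492 162.60623091]] [[258.17378583 219.93863921]]
```

```bash
python3 - <<'E'
from fit import *
t=cv2.imread("pics/top0.png"); g=cv2.cvtColor(t,cv2.COLOR_BGR2GRAY).astype(float)
# subpixel half-level edges along base edges, in middle ranges
def edge(a,b,n,lo=.15,hi=.85,L=6):
    a=np.array(a,float);b=np.array(b,float); pts=[]
    nn=np.array(n,float)
    for s in np.linspace(lo,hi,30):
        c=a+(b-a)*s; q=c+np.outer(np.linspace(-L,L,61),nn)
        v=cv2.remap(g.astype(np.float32),q[:,0].astype(np.float32)[None],q[:,1].astype(np.float32)[None],1)[0]
        d=np.abs(np.convolve(np.diff(v),np.ones(7),'same')); d[:4]=0;d[-4:]=0; i=np.argmax(d); pts.append(q[i]+nn*.1)
    pts=np.array(pts); vx,vy,x,y=cv2.fitLine(pts.astype(np.float32),cv2.DIST_HUBER,0,.01,.01).ravel()
    r=np.abs((pts-[x,y])@[-vy,vx]); print(np.degrees(np.arctan2(vy,vx)).round(2),np.median(r).round(2),r.max().round(1)); return np.array([x,y]),np.array([vx,vy])
C=np.array([[208,27],[420,52],[398,263],[181,240]])/3+[210,150]-1/3
E=[edge(C[0],C[1],(0,1)),edge(C[1],C[2],(1,0),.05,.4),edge(C[2],C[3],(0,1)),edge(C[3],C[0],(1,0))]
def X(e,f):
    s=np.linalg.solve(np.c_[e[1],-f[1]],f[0]-e[0]); return e[0]+s[0]*e[1]
Q=np.array([X(E[3],E[0]),X(E[0],E[1]),X(E[1],E[2]),X(E[2],E[3])]); print(C.round(1).tolist(),Q.round(1).tolist())
for z in(.008,.012,.02):
    P=np.array([atz("top",q,z)[:2] for q in Q]); print(z,P.round(4).tolist(),np.linalg.norm(P-np.roll(P,-1,0),axis=1).round(4),P.mean(0))
print([np.linalg.norm(x) for x in np.diff(Q,axis=0)])
k=[atz("top",q,.155) for q in [(360.03,185.57)]]; print(k)
# triangulate knob
o1,v1=ray("top",(360.03,185.57));o2,v2=ray("side",(336,198.73))
s=np.linalg.lstsq(np.c_[v1,-v2],o2-o1,rcond=None)[0]; print(o1+s[0]*v1,o2+s[1]*v2)
E
```

```text
6.65 0.16 0.3
-83.19 0.14 0.4
7.02 0.19 0.7
-82.81 0.18 0.2
[[279.0, 158.7], [349.7, 167.0], [342.3, 237.3], [270.0, 229.7]] [[278.0, 157.89999389648438], [349.79998779296875, 166.3000030517578], [341.3999938964844, 237.39999389648438], [269.0, 228.5]]
0.008 [[0.681, 0.1366], [0.6564, -0.0418], [0.4807, -0.0167], [0.506, 0.1611]] [0.1801 0.1775 0.1796 0.1767] [0.58101271 0.05979001]
0.012 [[0.6803, 0.1362], [0.6558, -0.0415], [0.4808, -0.0165], [0.506, 0.1606]] [0.1794 0.1768 0.1789 0.176 ] [0.58072338 0.05970972]
0.02 [[0.6789, 0.1354], [0.6546, -0.0408], [0.481, -0.016], [0.5061, 0.1596]] [0.1779 0.1753 0.1774 0.1745] [0.58014473 0.05954914]
[np.float32(72.37832), np.float32(71.60283), np.float32(72.85844)]
[array([ 0.59317844, -0.04986305,  0.155     ])]
[ 0.59301385 -0.04968338  0.15664711] [ 0.59219196 -0.04947636  0.1565424 ]
```

```bash
python3 - <<'E'
from fit import *
def tri(a,b):
    o1,v1=ray("top",a);o2,v2=ray("side",b)
    s=np.linalg.lstsq(np.c_[v1,-v2],o2-o1,rcond=None)[0]; A=o1+s[0]*v1;B=o2+s[1]*v2; return (A+B)/2,np.linalg.norm(A-B)
p=np.array([.581,.0598,-.138])
def inv(P): return R.from_euler('z',-p[2]).apply(P-[p[0],p[1],0])
for n,a,b in [("knob",(360.03,185.57),(336,198.73)),("clip",(344.77,222.3),(299.75,209.25)),("pivot",(353.4,221.4),(305.0,238.7)),("baseRR",(349.8,166.3),(358,247.5))]:
    P,e=tri(a,b); print(n,P.round(4),e.round(4),"stand",inv(P).round(4))
for n,q in [("knob",[.0349,-.107,.155]),("axis",[-.035,-.107,.055]),("RR",[.088,-.09,.012]),("FR",[-.088,-.09,.012]),("FR0",[-.088,-.09,0])]:
    print(n,proj("top",W(p,[q])).round(1),proj("side",W(p,[q])).round(1))
for n,c in(("top",(265,150,370,245)),("side",(275,150,365,260))):
    im=cv2.imread(f"pics/{n}0.png")[c[1]:c[3],c[0]:c[2]]; cv2.imwrite(f"pics/z{n}.png",cv2.resize(im,None,fx=6 if n=="top" else 5,fy=6 if n=="top" else 5,interpolation=cv2.INTER_LANCZOS4))
E
```

```text
knob [ 0.5926 -0.0496  0.1566] 0.0009 stand [ 0.0265 -0.1067  0.1566]
clip [ 0.5166 -0.0181  0.1235] 0.0005 stand [-0.0531 -0.086   0.1235]
pivot [ 0.5206 -0.0431  0.0588] 0.0033 stand [-0.0456 -0.1102  0.0588]
baseRR [ 0.6556 -0.0413  0.0114] 0.0007 stand [ 0.0878 -0.0899  0.0114]
knob [[360.5 181.9]] [[339.9 199.2]]
axis [[352.5 216.1]] [[308.8 239.1]]
RR [[349.8 166.3]] [[358.2 247.3]]
FR [[341.7 237.1]] [[286.3 251.6]]
FR0 [[341.4 237. ]] [[286.5 255.7]]
```

View pics/ztop.png

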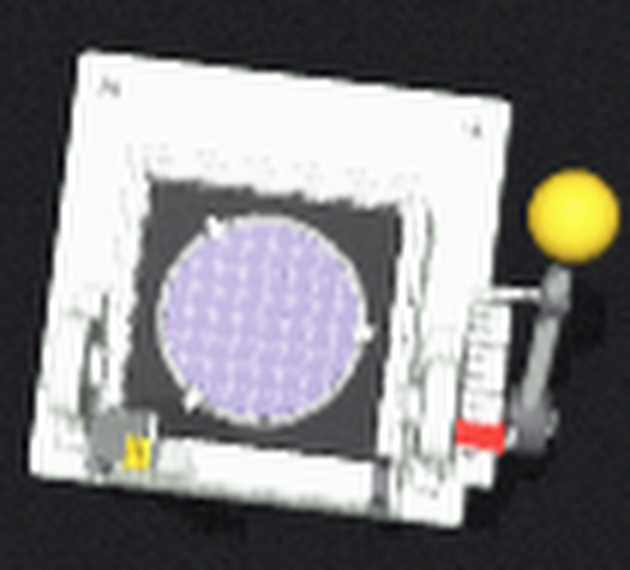

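View pics/zside.png

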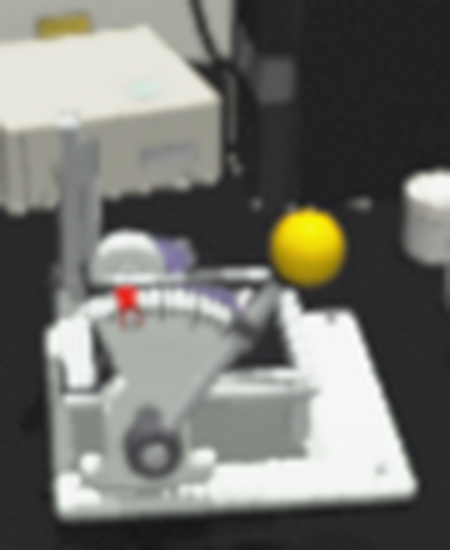

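The crops show:
- **Bar:** nearly upright at the front left, with the pad at top px (288,225) and the tip at side px (289,173).
- **Fork:** at top px (328,230).
- **Lever parts:** clip at top px (345,222), pointer at top px (352,199).
- **Stand:** both cameras put the tilt axis about 8.5 mm ahead of where the base outline says, so I'll anchor the frame on the axis and knob.

```bash
cat > g.py <<'E'
from fit import *
p=np.array([.5726,.0610,-.138])
def inv(P): return R.from_euler('z',-p[2]).apply(np.array(P)-[p[0],p[1],0])
E
python3 - <<'E'
from g import *
for n,q in [("knob",[.0349,-.107,.155]),("axis",[-.035,-.107,.055]),("hinge",[-.066,.057,.061]),("fork",[-.066,-.053,.065])]:
    print(n,proj("top",W(p,[q])).round(1),proj("side",W(p,[q])).round(1))
for a in(1.0,1.2,1.4,1.6):
    q=lambda r,o:[-.066,.057-r*np.cos(a)+o*np.sin(a),.061+r*np.sin(a)+o*np.cos(a)]
    print(a,"pad",proj("top",W(p,[q(.085,.007)])).round(1),"tip top",proj("top",W(p,[q(.114,0)])).round(1),"tip side",proj("side",W(p,[q(.114,0)])).round(1))
for a in(1.3,1.2,1,.8,.6,.4,.2,.1,0):
    r=.08+.008*(1.2-a)/1.2
    y=.057-r*np.cos(a)+.007*np.sin(a)+.011; z=.061+r*np.sin(a)+.007*np.cos(a)
    print(a,"stand y,z",round(y,4),round(z,4),"world",W(p,[-.066,y,z]).round(4))
print("pre",W(p,[-.066,.115,.14]))
E
```

```text
knob [[360.  185.9]] [[336.1 199.4]]
axis [[352.1 219.7]] [[305.1 239.3]]
hinge [[281.  224.5]] [[288.7 205.1]]
fork [[327.8 230.1]] [[290.6 224.5]]
1.0 pad [[296.2 226.6]] tip top [[305.9 227.8]] tip side [[288.6 181.8]]
1.2 pad [[288.7 225.7]] tip top [[296.  226.7]] tip side [[288.1 174.7]]
1.4 pad [[280.8 224.8]] tip top [[285.2 225.4]] tip side [[287.7 169.1]]
1.6 pad [[272.8 223.8]] tip top [[274.1 224.1]] tip side [[287.3 165.2]]
1.3 stand y,z 0.0535 0.1393 world [0.5146 0.1231 0.1393]
1.2 stand y,z 0.0455 0.1381 world [0.5135 0.1152 0.1381]
1 stand y,z 0.0299 0.1332 world [0.5113 0.0997 0.1332]
0.8 stand y,z 0.0154 0.1252 world [0.5093 0.0854 0.1252]
0.6 stand y,z 0.0026 0.1142 world [0.5076 0.0727 0.1142]
0.4 stand y,z -0.0079 0.1007 world [0.5061 0.0623 0.1007]
0.2 stand y,z -0.0155 0.0851 world [0.5051 0.0547 0.0851]
0.1 stand y,z -0.0182 0.0767 world [0.5047 0.0521 0.0767]
0 stand y,z -0.02 0.068 world [0.5045 0.0503 0.068 ]
pre [0.52304713 0.18398583 0.14      ]
```

>>> step_arm(
  plan=[
    {"xyz": [0, 0, 0], "delta_rot": [0.18, 0, 0]},
    {"xyz": [0, 0, 0], "delta_rot": [0.18, 0, 0]},
    {"xyz": [0, 0, 0], "delta_rot": [0.18, 0, 0]},
  ],
  gripper=0,
)

```text
clock: 0.48
eef_pos: [0.2262, 0.6357, 0.2309]
orientation: [-0.535, 1.504, 0.534]
wrist_force: [-0.3, -0.3, -0.1]
gripper_width: 0.0324
```

>>> step_arm(
  plan=[
    {"xyz": [0, 0, 0], "delta_rot": [0.166, 0, 0]},
    {"xyz": [0, 0, 0], "delta_rot": [0.166, 0, 0]},
    {"xyz": [0, 0, 0], "delta_rot": [0.166, 0, 0]},
    {"xyz": [0, 0, 0], "delta_rot": [0.166, 0, 0]},
    {"xyz": [0, 0, 0], "delta_rot": [0.166, 0, 0]},
    {"xyz": [0, -0.025, 0.022], "delta_rot": [0, 0, 0]},
    {"xyz": [0, -0.025, 0.022], "delta_rot": [0, 0, 0]},
    {"xyz": [0, -0.025, 0.022], "delta_rot": [0, 0, 0]},
    {"xyz": [0, -0.025, 0.022], "delta_rot": [0, 0, 0]},
    {"xyz": [0, -0.025, 0.022], "delta_rot": [0, 0, 0]},
    {"xyz": [0, -0.025, 0.022], "delta_rot": [0, 0, 0]},
  ],
)

```text
clock: 1.85
eef_pos: [0.3363, 0.4677, 0.2311]
orientation: [0.11, 1.568, -0.111]
wrist_force: [0.4, -0.0, -0.7]
gripper_width: -0.0
```

>>> step_arm(
  plan=[
    {"xyz": [0, -0.0255, 0.0224], "delta_rot": [0, 0, 0]},
    {"xyz": [0, -0.0255, 0.0224], "delta_rot": [0, 0, 0]},
    {"xyz": [0, -0.0255, 0.0224], "delta_rot": [0, 0, 0]},
    {"xyz": [0, -0.0255, 0.0224], "delta_rot": [0, 0, 0]},
    {"xyz": [0, -0.0255, 0.0224], "delta_rot": [0, 0, 0]},
    {"xyz": [0, -0.0255, 0.0224], "delta_rot": [0, 0, 0]},
    {"xyz": [0, -0.0255, 0.0224], "delta_rot": [0, 0, 0]},
    {"xyz": [0, -0.0255, 0.0224], "delta_rot": [0, 0, 0]},
    {"xyz": [0, -0.0255, 0.0224], "delta_rot": [0, 0, 0]},
    {"xyz": [0, -0.0255, 0.0224], "delta_rot": [0, 0, 0]},
    {"xyz": [0, 0, 0], "delta_rot": [0, 0, 0]},
  ],
)

```text
clock: 3.22
eef_pos: [0.5227, 0.1824, 0.2312]
orientation: [0.113, 1.568, -0.114]
wrist_force: [0.4, -0.2, 0.3]
gripper_width: -0.0
```

```bash
python3 - <<'E'
from g import *
s=telemetry.sense(); print(s["clock"],s["eef_pos"],"stand",inv(s["eef_pos"]).round(4),s["joint_pos"].round(2)); print(R.from_rotvec(s["orientation"]).as_matrix().round(3))
a=snap("top","top1.png")[140:260,240:400]; b=snap("side","side1.png")[100:260,240:400]
cv2.imwrite("pics/c1.png",np.vstack([cv2.resize(a,(480,360)),cv2.resize(b[:80*1],(480,240)) ]) if 0 else np.hstack([cv2.resize(a,(400,300)),cv2.resize(b,(400,400))[:300]]))
E
```

```text
3.225 [0.52274591 0.18235255 0.23123232] stand [-0.0661  0.1133  0.2312] [-0.95  0.25  0.59  1.91 -0.16  1.03 -0.43]
[[ 0.     0.144  0.99 ]
 [-0.001  0.99  -0.144]
 [-1.    -0.001  0.   ]]
```

View pics/c1.png

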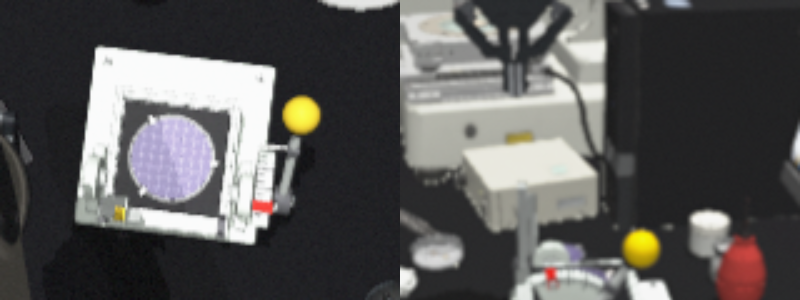

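The fingers hang left of the stand (side crop 517,97), and the bar is unchanged at (527,220). Next I lower to pad height and push to the right.

>>> step_arm(
  plan=[
    {"xyz": [0.03, 0, 0], "delta_rot": [0, 0, 0]},
    {"xyz": [0.03, 0, 0], "delta_rot": [0, 0, 0]},
    {"xyz": [0.032, 0, 0], "delta_rot": [0, 0, 0]},
    {"xyz": [0, -0.018, 0], "delta_rot": [0, 0, 0]},
    {"xyz": [0, -0.018, 0], "delta_rot": [0, 0, 0]},
    {"xyz": [0, -0.012, 0], "delta_rot": [0, 0, 0]},
    {"xyz": [0, -0.01, 0], "delta_rot": [0, 0, 0]},
    {"xyz": [0.001, -0.01, 0], "delta_rot": [0, 0, 0]},
    {"xyz": [0.002, -0.008, 0], "delta_rot": [0, 0, 0]},
    {"xyz": [0.003, -0.008, 0], "delta_rot": [0, 0, 0]},
  ],
)

```text
clock: 4.58
eef_pos: [0.5099, 0.1014, 0.1332]
orientation: [0.111, 1.568, -0.111]
wrist_force: [-0.3, 0.7, -0.4]
gripper_width: 0.0001
```

>>> step_arm(
  plan=[
    {"xyz": [0.004, -0.0085, 0], "delta_rot": [0, 0, 0]},
    {"xyz": [0.004, -0.0075, 0], "delta_rot": [0, 0, 0]},
    {"xyz": [0.0055, -0.0065, 0], "delta_rot": [0, 0, 0]},
    {"xyz": [0.0055, -0.0065, 0], "delta_rot": [0, 0, 0]},
    {"xyz": [0.0065, -0.0055, 0], "delta_rot": [0, 0, 0]},
    {"xyz": [0.007, -0.005, 0], "delta_rot": [0, 0, 0]},
    {"xyz": [0.0075, -0.004, 0], "delta_rot": [0, 0, 0]},
    {"xyz": [0.008, -0.0036, 0], "delta_rot": [0, 0, 0]},
    {"xyz": [0.004, -0.0015, 0], "delta_rot": [0, 0, 0]},
    {"xyz": [0, 0, 0], "delta_rot": [0, 0, 0]},
  ],
)

```text
clock: 5.82
eef_pos: [0.503, 0.0534, 0.081]
orientation: [0.111, 1.568, -0.111]
wrist_force: [-0.6, 0.3, 0.7]
gripper_width: 0.0003
```

```bash
python3 - <<'E'
from g import *
s=telemetry.sense(); print(inv(s["eef_pos"]).round(4),s["wrist_force"].round(2))
E
```

```text
[-0.0679 -0.0171  0.081 ] [-0.58  0.29  0.68]
```

>>> step_arm(
  plan=[
    {"xyz": [0.003, -0.001, 0.001], "delta_rot": [0, 0, 0]},
    {"xyz": [0.003, 0, 0.001], "delta_rot": [0, 0, 0]},
    {"xyz": [0.003, 0, 0], "delta_rot": [0, 0, 0]},
    {"xyz": [0, 0, 0], "delta_rot": [0, 0, 0]},
  ],
)

```text
clock: 6.32
eef_pos: [0.5049, 0.0523, 0.0721]
orientation: [0.111, 1.568, -0.111]
wrist_force: [-0.5, -0.4, 0.3]
gripper_width: -0.0
```

>>> step_arm(
  plan=[
    {"xyz": [0.0015, 0, 0], "delta_rot": [0, 0, 0]},
    {"xyz": [0.0015, 0, 0], "delta_rot": [0, 0, 0]},
    {"xyz": [0, 0, 0], "delta_rot": [0, 0, 0]},
  ],
)

```text
clock: 6.7
eef_pos: [0.5049, 0.0523, 0.0692]
orientation: [0.111, 1.568, -0.111]
wrist_force: [-0.1, -0.1, 1.4]
gripper_width: -0.0
```

>>> step_arm(
  plan=[
    {"xyz": [0.001, 0, 0], "delta_rot": [0, 0, 0]},
    {"xyz": [0.001, 0, 0], "delta_rot": [0, 0, 0]},
    {"xyz": [0, 0, 0], "delta_rot": [0, 0, 0]},
  ],
)

```text
clock: 7.08
eef_pos: [0.5051, 0.0523, 0.0677]
orientation: [0.111, 1.568, -0.111]
wrist_force: [-3.9, -0.5, 13.4]
gripper_width: -0.0003
```

Force rose to 13 N at z = 67.7 mm, where 68 mm is expected with the bar shut, so it is seated. I'll back off upward and look.

>>> step_arm(
  plan=[
    {"xyz": [-0.002, 0, 0], "delta_rot": [0, 0, 0]},
    {"xyz": [-0.03, 0, 0], "delta_rot": [0, 0, 0]},
    {"xyz": [-0.05, 0, 0], "delta_rot": [0, 0, 0]},
    {"xyz": [-0.05, 0, 0], "delta_rot": [0, 0, 0]},
    {"xyz": [0, 0.04, -0.04], "delta_rot": [0, 0, 0]},
    {"xyz": [0, 0.04, -0.04], "delta_rot": [0, 0, 0]},
    {"xyz": [0, 0, 0], "delta_rot": [0, 0, 0]},
  ],
)

```text
clock: 7.95
eef_pos: [0.4349, 0.1459, 0.1994]
orientation: [0.107, 1.569, -0.105]
wrist_force: [0.0, -1.4, 0.4]
gripper_width: 0.0002
```

```bash
python3 - <<'E'
from g import *
s=telemetry.sense(); print(inv(s["eef_pos"]).round(4))
a=snap("top","top2.png")[145:245,260:380]; b=snap("side","side2.png")[160:260,270:390]
cv2.imwrite("pics/c2.png",np.hstack([cv2.resize(x,(400,333),interpolation=cv2.INTER_CUBIC) for x in(a,b)]))
print("pad shut",proj("top",W(p,[-.066,-.028,.068])),proj("side",W(p,[-.066,-.028,.068])))
t=cv2.imread("pics/top2.png");sd=cv2.imread("pics/side2.png");Y=((20,120,100),(35,255,255))
print(blob(t,*Y,(350,170,380,200)),blob(sd,*Y,(325,185,350,212)),blob(t,*Y,(300,215,335,240)))
E
```

```text
[-0.1481  0.0652  0.1994]
pad shut [[317.13549554 228.83122671]] [[290.06294057 218.33738825]]
(array([360.03157895, 185.57368421]), np.int32(190)) (array([336.       , 198.7311828]), np.int32(186)) (array([317.34042553, 228.72340426]), np.int32(47))
```

View pics/c2.png

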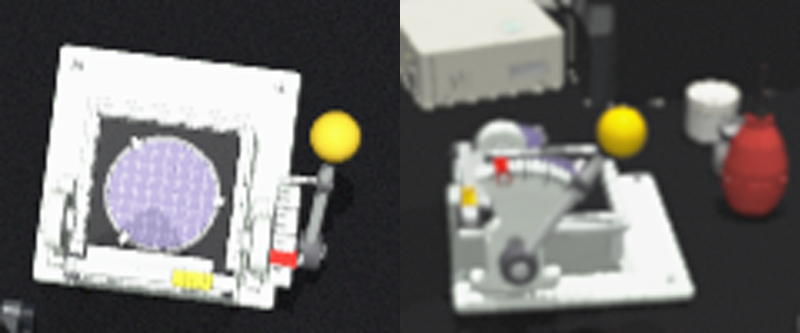

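The bar lies across the front: pad at (317.3,228.7) against (317.1,228.8) predicted. The knob has not moved, so the stage is level, and the carrier is seated. Next the fingers go behind the knob.

>>> step_arm(
  plan=[
    {"xyz": [-0.05, 0, 0], "delta_rot": [0, 0, 0]},
    {"xyz": [0, -0.0285, 0.039], "delta_rot": [0, 0, 0]},
    {"xyz": [0, -0.0285, 0.039], "delta_rot": [0, 0, 0]},
    {"xyz": [0, -0.0285, 0.039], "delta_rot": [0, 0, 0]},
    {"xyz": [0, -0.0285, 0.039], "delta_rot": [0, 0, 0]},
    {"xyz": [0, -0.0285, 0.039], "delta_rot": [0, 0, 0]},
    {"xyz": [0, -0.0285, 0.039], "delta_rot": [0, 0, 0]},
    {"xyz": [0, 0, 0], "delta_rot": [0, 0, 0]},
  ],
)

```text
clock: 9.05
eef_pos: [0.646, -0.0647, 0.2486]
orientation: [0.113, 1.568, -0.118]
wrist_force: [-0.2, -0.1, -0.8]
gripper_width: 0.0002
```

```bash
cat > st.py <<'E'
from g import *
s=telemetry.sense(); print(s["clock"],inv(s["eef_pos"]).round(4),R.from_euler('z',-p[2]).apply(s["wrist_force"]).round(2),s["joint_pos"].round(2))
E
python3 st.py
```

```text
9.05 [ 0.09   -0.1144  0.2486] [-0.17 -0.14 -0.77] [-0.52  0.44  0.71  1.68 -0.31  1.14  0.13]
```

>>> step_arm(
  plan=[
    {"xyz": [0.034, 0.0075, 0], "delta_rot": [0, 0, 0]},
    {"xyz": [0.034, 0, 0], "delta_rot": [0, 0, 0]},
    {"xyz": [0.033, 0, 0], "delta_rot": [0, 0, 0]},
    {"xyz": [0, 0, -0.01], "delta_rot": [0, 0, 0]},
    {"xyz": [0, 0, -0.008], "delta_rot": [0, 0, 0]},
    {"xyz": [-0.001, 0, -0.008], "delta_rot": [0, 0, 0]},
    {"xyz": [-0.003, 0, -0.008], "delta_rot": [0, 0, 0]},
    {"xyz": [-0.004, 0, -0.008], "delta_rot": [0, 0, 0]},
    {"xyz": [-0.004, 0, -0.008], "delta_rot": [0, 0, 0]},
  ],
)

```text
clock: 10.18
eef_pos: [0.5998, -0.0456, 0.1638]
orientation: [0.111, 1.558, -0.111]
wrist_force: [13.7, -3.5, 14.9]
gripper_width: 0.0001
```

```bash
cat >> st.py <<'E'
t=snap("top","t.png");sd=snap("side","s.png");Y=((20,120,100),(35,255,255))
kt=blob(t,*Y,(325,170,385,245));ks=blob(sd,*Y,(270,170,360,212));print(kt,ks)
o1,v1=ray("top",kt[0]);o2,v2=ray("side",ks[0])
q=np.linalg.lstsq(np.c_[v1,-v2],o2-o1,rcond=None)[0];k=inv((o1+q[0]*v1+o2+q[1]*v2)/2);print("knob",k.round(4),"tilt",.61-np.arctan2(k[0]+.035,k[2]-.055))
E
python3 st.py
```

```text
10.175 [ 0.0416 -0.1019  0.1638] [14.   -1.57 14.91] [-0.55  0.44  0.68  1.88 -0.34  0.93  0.15]Traceback (most recent call last):
  File "st.py", line 4, in <module>
    kt=blob(t,*Y,(325,170,385,245));ks=blob(sd,*Y,(270,170,360,212));print(kt,ks)
  File "fit.py", line 5, in blob
    n,l,st,c=cv2.connectedComponentsWithStats(m); i=1+np.argmax(st[1:,4]); return c[i]+[x0,y0],st[i,4]
                                                      ~~~~~~~~~^^^^^^^^^^
    return _wrapfunc(a, 'argmax', axis=axis, out=out, **kwds)
    return bound(*args, **kwds)
ValueError: attempt to get argmax of an empty sequence
```

```bash
python3 - <<'E'
from g import *
a=cv2.imread("pics/t.png")[145:245,260:380]; b=cv2.imread("pics/s.png")[160:260,270:390]
cv2.imwrite("pics/c3.png",np.hstack([cv2.resize(x,(400,333),interpolation=cv2.INTER_CUBIC) for x in(a,b)]))
E
```

```text
(no output)
```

View pics/c3.png

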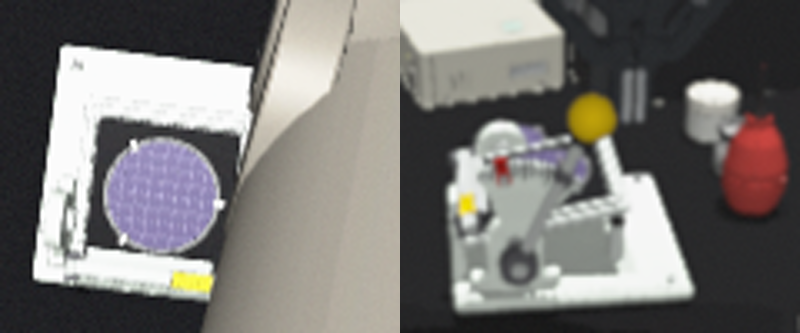

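The fingers (side crop 633,95) are behind the knob (591,118) and the lever has started forward; bar pad is still shut. The top view is hidden by the arm, so I'll track the knob in the side view alone, using its known plane.

```bash
python3 - <<'E'
s=open("st.py").read().split("t=snap")[0]+'''import sys
def tilt(f):
    sd=cv2.imread(f); k=blob(sd,(18,120,50),(35,255,255),(270,165,360,212))
    o,v=ray("side",k[0]); A=inv(o); B=inv(o+v); l=(-.107-A[1])/(B[1]-A[1]); P=A+l*(B-A); return k,P.round(4),.61-np.arctan2(P[0]+.035,P[2]-.055)
if len(sys.argv)>1: snap("side",sys.argv[1])
for f in ["side2.png",sys.argv[1] if len(sys.argv)>1 else "s.png"]: print(tilt("pics/"+f))
'''
open("st.py","w").write(s)
E
python3 st.py
```

```text
10.275 [ 0.041  -0.1018  0.1641] [10.55 -0.95 13.73] [-0.55  0.44  0.68  1.88 -0.34  0.93  0.15]
((array([335.995, 199.04 ]), np.int32(200)), array([ 0.0346, -0.107 ,  0.1559]), np.float64(0.006434503155081095))
((array([326.91111111, 194.87777778]), np.int32(180)), array([ 0.0141, -0.107 ,  0.1672]), np.float64(0.19727884412737962))
```

>>> step_arm(
  plan=[
    {"xyz": [0, -0.002, -0.007], "delta_rot": [0, 0, 0]},
    {"xyz": [-0.001, -0.002, -0.007], "delta_rot": [0, 0, 0]},
    {"xyz": [-0.001, 0, -0.007], "delta_rot": [0, 0, 0]},
    {"xyz": [-0.001, 0, -0.007], "delta_rot": [0, 0, 0]},
    {"xyz": [-0.001, 0, -0.007], "delta_rot": [0, 0, 0]},
    {"xyz": [0, 0, -0.007], "delta_rot": [0, 0, 0]},
    {"xyz": [0, 0, 0], "delta_rot": [0, 0, 0]},
  ],
)

```text
clock: 11.15
eef_pos: [0.5552, -0.0429, 0.1663]
orientation: [0.112, 1.564, -0.11]
wrist_force: [4.5, -0.8, 4.8]
gripper_width: -0.0002
```

```bash
python3 st.py s4.png; python3 - <<'E'
from g import *
def cl(q,src):
    P=W(p,[[-.035+.069*np.sin(.61-q),-.0866,.055+.069*np.cos(.61-q)]]); return proj(src,P)[0]
for q in(.6,.65,.7,.75,.8): print(q,cl(q,"top").round(1),cl(q,"side").round(1))
for n,lo,b in(("top0",100,(335,210,355,232)),("side0",90,(290,198,310,220)),("side2",90,(290,198,310,220)),("s4",60,(290,198,310,220))):
    im=cv2.imread(f"pics/{n}.png").astype(float); x0,y0,x1,y1=b; c=im[y0:y1,x0:x1]; w=np.clip(c[...,2]-np.maximum(c[...,1],c[...,0])-25,0,None)
    yy,xx=np.mgrid[y0:y1,x0:x1]; print(n,(w*xx).sum()/w.sum(),(w*yy).sum()/w.sum())
E
```

```text
11.15 [-0.0029 -0.1053  0.1663] [ 4.59 -0.14  4.78] [-0.6   0.37  0.7   1.97 -0.3   0.9   0.12]
((array([335.995, 199.04 ]), np.int32(200)), array([ 0.0346, -0.107 ,  0.1559]), np.float64(0.006434503155081095))
((array([306.1572327 , 192.08176101]), np.int32(159)), array([-0.0315, -0.107 ,  0.1762]), np.float64(0.580727129349714))
0.6 [345.6 217.7] [304.4 208.9]
0.65 [345.4 219.3] [302.9 209. ]
0.7 [345.2 220.9] [301.4 209.2]
0.75 [345.  222.5] [299.9 209.4]
0.8 [344.8 224. ] [298.4 209.7]
top0 344.6735604217356 222.15652879156528
side0 299.84708333333333 209.12333333333333
side2 299.7271990271585 209.23307661126876
s4 300.13475177304963 209.19476268412438
```

>>> step_arm(
  plan=[
    {"xyz": [0, -0.001, -0.006], "delta_rot": [0, 0, 0]},
    {"xyz": [0, -0.001, -0.006], "delta_rot": [0, 0, 0]},
    {"xyz": [0, 0, -0.006], "delta_rot": [0, 0, 0]},
    {"xyz": [0, 0, 0], "delta_rot": [0, 0, 0]},
  ],
)

```text
clock: 11.7
eef_pos: [0.5361, -0.0424, 0.1649]
orientation: [0.111, 1.567, -0.11]
wrist_force: [2.2, -0.1, 2.2]
gripper_width: 0.0002
```

```bash
python3 st.py s5.png
```

```text
11.7 [-0.022  -0.1074  0.1649] [2.18 0.17 2.16] [-0.62  0.34  0.71  2.01 -0.28  0.89  0.1 ]
((array([335.995, 199.04 ]), np.int32(200)), array([ 0.0346, -0.107 ,  0.1559]), np.float64(0.006434503155081095))
((array([297.19161677, 192.80239521]), np.int32(167)), array([-0.0509, -0.107 ,  0.1754]), np.float64(0.741663438672701))
```

Measured tilt is 0.742 against about 0.745 for the clip. I'll back away to the rear and up, then check with both cameras.

>>> step_arm(
  plan=[
    {"xyz": [0, 0, 0.005], "delta_rot": [0, 0, 0]},
    {"xyz": [0, 0, 0.03], "delta_rot": [0, 0, 0]},
    {"xyz": [-0.02, 0, 0.04], "delta_rot": [0, 0, 0]},
    {"xyz": [-0.05, 0, 0.01], "delta_rot": [0, 0, 0]},
    {"xyz": [-0.05, 0, 0], "delta_rot": [0, 0, 0]},
    {"xyz": [0, -0.05, 0], "delta_rot": [0, 0, 0]},
    {"xyz": [0, -0.05, 0], "delta_rot": [0, 0, 0]},
    {"xyz": [0, -0.05, 0], "delta_rot": [0, 0, 0]},
    {"xyz": [0, -0.05, 0], "delta_rot": [0, 0, 0]},
    {"xyz": [0, 0, 0], "delta_rot": [0, 0, 0]},
  ],
)

```text
clock: 13.0
eef_pos: [0.5901, -0.2571, 0.2841]
orientation: [0.114, 1.569, -0.117]
wrist_force: [0.3, 1.2, -0.3]
gripper_width: -0.0
```

```bash
python3 st.py s6.png; python3 - <<'E'
from g import *
t=snap("top","t6.png"); print(blob(t,(18,120,50),(35,255,255),(340,190,385,245)))
for q in(.68,.74,.8): print(q,proj("top",W(p,[[-.035+.122*np.sin(.61-q),-.107,.055+.122*np.cos(.61-q)]])))
a=t[145:245,260:380]; b=cv2.imread("pics/s6.png")[160:260,260:380]
cv2.imwrite("pics/c6.png",np.hstack([cv2.resize(x,(400,333),interpolation=cv2.INTER_CUBIC) for x in(a,b)]))
E
```

```text
13.0 [ 0.0611 -0.3127  0.2841] [ 0.15  1.19 -0.34] [-0.26  0.42  0.78  1.65 -0.31  1.2   0.44]
((array([335.995, 199.04 ]), np.int32(200)), array([ 0.0346, -0.107 ,  0.1559]), np.float64(0.006434503155081095))
((array([297.32065217, 192.38586957]), np.int32(184)), array([-0.0506, -0.107 ,  0.1764]), np.float64(0.7381797783199232))
(array([356.54807692, 226.48557692]), np.int32(208))
0.68 [[356.80256499 222.89725512]]
0.74 [[356.36442531 226.44898739]]
0.8 [[355.90941132 229.96768333]]
```

View pics/c6.png

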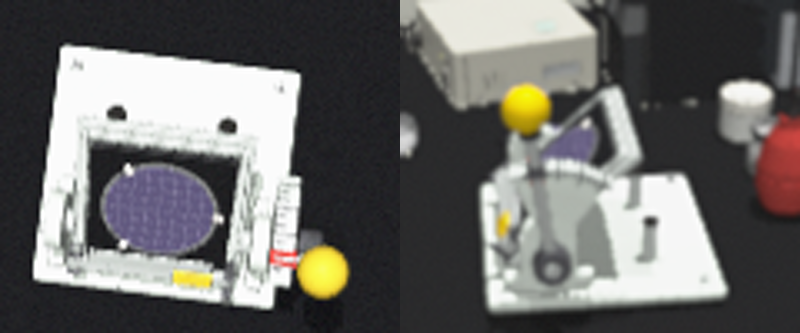

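Both cameras read a tilt of about 0.74. In the top crop the white pointer lies in the middle of the red clip (284,258), with red showing on both sides. The bar is shut (pad 193,279), the carrier is seated, and the arm is clear. I'm handing in.

```bash
python3 -c "
from bench import arm; print(arm.finish_job())"
```

```text
the job is handed in; nothing more can be done
None
```

The job is done and handed in at about 13 s of the 58 s allowed; the interface gives no verdict.

**What I did**
- I pushed the retaining bar down by its yellow pad with the closed fingers while the stage was level. It stopped firmly at z = 67.7 mm (68 mm expected), with about 13 N.
- I then pushed the knob forward from behind until the pointer stood over the red clip, and moved the arm clear.

**Last checks**
- **Bar:** the pad was within 0.3 px of its predicted shut position before tilting. It still looked shut after tilting.
- **Tilt:** the side camera gives 0.738 and the top camera about 0.74. The clip is at about 0.745, and the top view shows the pointer in the middle of it.
- **Carrier and surroundings:** by eye, the carrier still lies in its seat. The arm touched none of the bystanders that I could see; I did not measure their positions.

**Disagreement found:** the base outline put the stand's origin about 8.5 mm further back than the knob and tilt axis did. I used the knob and axis, and all later measurements agreed with that.

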